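# Close the feeder port and empty the tipping bucket

### The job

The bench feeder has just been cleaned out. First twist the finned bayonet ring on its sloping face a quarter turn clockwise until it clicks locked; then tip the steel bucket over by its handle so that all five caps left in it fall into the white crate below, and swing the bucket back fully upright. Let go of everything, and leave the other things on the bench where they are.

Things in the scene. Friction and masses are not known exactly. Their poses are not given: they have to be found in the camera images.
- feeder: Fixed bench feeder: grey housing 180 mm wide on a dark base 250 mm long, with a white hopper at its rear (top 195 mm above the bench). Its flat front face (170 x 180 mm) slopes at 30 degrees and looks up and towards the robot; a clear fixed dome, 64 mm wide and 22 mm high, sits in the middle of it. Origin on the bench, 40 mm in front of the ring's centre; x from front to rear, z up.
- ring_center (a point): Centre of the bayonet ring, on its axis, at the face (110 mm above the bench). z is the ring's axis, square out of the face: it leans 30 degrees from vertical towards the front. x runs from the low fin to the high fin and turns with the ring. Aluminium ring around the dome, 100 mm outside and 72 mm inside diameter, 14 mm high, with two opposite upright radial fins.
- fin_low (a point): Middle of the fin that points down the slope, to the front, while unlocked: 55 mm from the ring's axis, 22.5 mm above the face. Each fin is 10 mm thick, reaches from 38 to 72 mm from the axis, and stands 45 mm above the face (31 mm above the ring). Its flat sides look along this point's y axis; z is square out of the face.
- fin_high (a point): Middle of the opposite fin, which points up the slope while the ring is unlocked; else the same.
- ring_part (a joint): Turn of the ring in rad, clockwise as seen looking at the face. 0 unlocked: fins up and down the slope. 1.571 locked, at the stop: fins level, crosswise. Starts at 0 to 0.12. A catch inside resists with up to 0.3 N m until 1.25, and the ring swings back if let go earlier; beyond 1.25 it snaps (clicks) on to the stop by itself.
- stand: Fixed steel stand with a white crate at its foot. Origin on the bench; x from front (robot side) to rear, y left, z up. Open crate, 240 mm (x) by 200 mm (y), 65 mm high, walls 6 mm, centred at x = 20 mm, y = 0. Two posts, 185 mm high, 30 mm (x) by 12 mm, at x = -20 mm, y = +118 and -118 mm, carry the bucket between them.
- bucket_pivot (a point): Centre of the bucket, on its level pivot axis (along the stand's y), 165 mm above the bench at x = -20 mm of the stand. Round open steel bucket: outside diameter 110 mm at the rim, 80 mm at the floor; 110 mm high, wall 4 mm; upright, its floor is 45 mm below the pivot and its rim 65 mm above. The point turns with the bucket: z points out of its mouth.
- bucket_handle (a point): Middle of the bucket's handle: a black round bar, 12 mm thick and 80 mm long, parallel to the pivot axis, 115 mm from it, held at its ends by two thin arms (at 38 mm either side of the middle; free between them). While the bucket is upright the handle is on its front (robot) side, 111 mm in front of and 30 mm above the pivot.
- bucket_part (a joint): Tip of the bucket in rad: 0 upright (stop), growing as the handle goes up and over to the rear and the mouth tips to the rear and down, over the crate; stop at 2.5. At 2.3 or more the caps slide out. A stiff pivot (about 0.15 N m) keeps it where it is left.
- dome_stack_center (a point): Bystander: loose stack of clear domes, 72 mm wide, 72 mm high, half-way up. Leave alone.
- jar_center (a point): Bystander: white plastic jar, 70 mm wide, 100 mm high, half-way up. Leave alone.
- brush_grip (a point): Bystander: hand brush, 180 mm long, lying on the bench; a point on its handle. Leave alone.
- cap1_center (a point): Centre of clear plastic cap 1 of 5, loose in the bucket at the start: a round-topped thimble shape, 24 mm wide and 24 mm high, 12 g.
- cap2_center (a point): Centre of clear plastic cap 2 of 5, loose in the bucket at the start: a round-topped thimble shape, 24 mm wide and 24 mm high, 12 g.
- cap3_center (a point): Centre of clear plastic cap 3 of 5, loose in the bucket at the start: a round-topped thimble shape, 24 mm wide and 24 mm high, 12 g.
- cap4_center (a point): Centre of clear plastic cap 4 of 5, loose in the bucket at the start: a round-topped thimble shape, 24 mm wide and 24 mm high, 12 g.
- cap5_center (a point): Centre of clear plastic cap 5 of 5, loose in the bucket at the start: a round-topped thimble shape, 24 mm wide and 24 mm high, 12 g.

How it is judged:
On the way, in this order (a step that is already met when the one before it is completed fails the run):
1. the bayonet ring is locked (value of joint ring_part above 1.45 rad), for 0.2 s.
2. all five caps are in the crate (x of cap1_center in the frame of stand between -0.095 and 0.135 m and y of cap1_center in the frame of stand between -0.095 and 0.095 m and z of each of cap1_center, cap2_center, cap3_center, cap4_center, cap5_center in the frame of stand below 0.065 m and x of cap2_center in the frame of stand between -0.095 and 0.135 m and y of cap2_center in the frame of stand between -0.095 and 0.095 m and x of cap3_center in the frame of stand between -0.095 and 0.135 m and y of cap3_center in the frame of stand between -0.095 and 0.095 m and x of cap4_center in the frame of stand between -0.095 and 0.135 m and y of cap4_center in the frame of stand between -0.095 and 0.095 m and x of cap5_center in the frame of stand between -0.095 and 0.135 m and y of cap5_center in the frame of stand between -0.095 and 0.095 m), for 0.2 s.
3. the bucket is upright again (value of joint bucket_part below 0.12 rad), for 0.2 s.
At the end, for the whole second after the job is handed in: The ring is locked (joint above 1.45 rad), all five caps lie in the crate (centres inside its walls, below its rim) and the bucket is upright and still (within 0.12 rad of its stop) (all of step 2 and value of joint ring_part above 1.45 rad and value of joint bucket_part below 0.12 rad and velocity of joint bucket_part below 0.05 rad/s); the robot touches nothing.
It fails at once if a bystander (dome stack, jar or brush) is moved more than 30 mm (distance of any of dome_stack_center, jar_center, brush_grip from where it was at the start of the episode above 0.03 m).
It also fails if it takes over 72 s, if anything falls off the work surface, if the arm or the gripper's body presses on something with over 40 N, if the wrist force passes 120 N, or if a joint passes its speed limit or range.

### The arm

A 6-joint arm with a two-finger parallel gripper is mounted at the origin on the work surface. World frame = base frame: x ahead of the robot, y to its left, z up, the work surface at z = 0. Lengths are in m, angles in rad, forces in N, time in s.
With the tool pointing down it reaches from about 0.375 to 0.975 m from the base axis. Payload 3.8 kg.
Tool frame: the origin (TCP) lies at the very end of the fingers, on their centre line; the grasp point (between the pads) lies 19 mm behind it; y points along the fingers, x is the direction in which the jaws open and shut, and the axes are right-handed (so a half turn about y gives the same grasp; the last joint's range is limited). The gripper opens to 85 mm and grips with 20 to 120 N. Pads are 22 mm wide; open, the fingers measure 114 mm over their backs; the gripper's body (76 mm by 85 mm) begins 54 mm behind the grasp point. The pads swing forward as they close: fully open they stand 13 mm farther back than shut.
Start: joints at [-1.333, 0.264, 1.604, -0, 1.274, -0.037], TCP at [0.183, -0.65, 0.231] pointing down, gripper open.
Joint ranges: [-2.63, 2.63], [-0.94, 2.18], [0.31, 2.57], [-1.31, 4.45], [0, 2.66], [-2.55, 2.55]. Speed limits (rad/s): [2.57, 2.57, 3.14, 3.14, 3.14, 3.14].

### API

Orientations are given as a rotation vector (axis times angle).
In Python, from workcell import bot, cams gives the robot as it stands.
- The arm moves only by the tool play_rows, never from a script. Its argument "motion" is a list of rows, each a list of 2 entries, a list of its own where there are three numbers: the shift along the world's x, y, z normalised to -1 to 1, where 1 is 400 mm, then the turn, a rotation vector about the world's x, y, z normalised to -1 to 1, where 1 is pi/4 rad. In form: [[[tx, ty, tz], [ax, ay, az]], ...]. A call has 1 to 10 rows; each row is the pose to reach, as a shift and turn from the pose commanded when the call began; what a row does not reach only later rows make up. A row lasts 1/8 s, in which the tool goes at most 62.5 mm and 10.7 degrees, less where a joint would pass 70% of its speed; a pose out of reach is approached as far as the arm can. A call with a number of a shift or a turn outside -1 to 1 is refused whole. A call with a gripper value outside its range is refused whole. "gripper" is the closure, from 0 (fully open) to 1 (shut), set as the call begins (left out, the last holds). The fingers move at their own pace and stop on an object; "squeeze" is the grip in N (left out, the last holds). Time passes only in rows, so rows that repeat a pose let the fingers close. It gives the time, the measured TCP pose, the force and the opening at its end, in the units of the state.
- bot.read_state(): the state, without advancing time (a new reading comes with each control period).
- cams.read_camera(name): name is "side" or "top" or "wrist"; returns (picture, depth): 400x640x3 uint8, red, green, blue; 400x640 float32, m along the optical axis (not along the pixel's ray), 0 where there is no reading.
- cams.calibration(name): a dict with "mtx" (3x3 intrinsics, pixels), "R" (3x3) and "t" (3): a world point X has camera coordinates R X + t; the wrist camera has in their place "tool_from_camera" (4x4, takes a point from camera to tool coordinates, whose origin is the TCP and whose axes are the tool frame's). Camera axes: x right, y down, z forward; pixel columns grow to the right and rows downward; lengths in m; the calibration is good to about 2 mm. A picture is of the moment at which its call begins: read the wrist's pose just before it. calibration takes no time and is no camera call.
- bot.finish_job(): hands the job in, once; it reports no verdict.
Trained networks look in the newest picture that a camera, given by its name, has taken for a name from the list of things; names that differ only in an ending like _2 or _b are one class to them, and where a whole thing is asked for, a point or a joint stands for the part that bears it (a point fixed in the world has none). Each returns a list of dicts, best first, with "conf" (0 to 1); they miss things now and then, are a little off and sometimes report something else, mostly with a low value. They report only what shows in the picture. A call takes as long as a camera call.
- cams.recognise(camera, label): "xyz" ([x, y, z] in m, in the coordinates of the camera as it stood for that picture, good to about 4 mm: the middle of the surface that is visible of it).
- cams.regions_of(camera, label): "mask" (400x640 bool, what is visible of it).
- cams.mark_of(camera, label): "xyz" ([x, y, z] in m, in the coordinates of the camera as it stood for that picture, good to about 4 mm: a listed point, or the origin of a listed thing).
The state is a dict: "time": time; "q": joint angles; "joint_vel": joint speeds; "joint_torque": joint torques, N m; "tool_pos": TCP position; "tcp_rot": TCP orientation; "wrist_force": force on the tool from outside, world axes, zero at the start; "torque": the same for the moment, N m; "width": opening from 0.0 (shut) to 1.0 (fully open).
Only numpy, scipy, OpenCV 4.12 (cv2) and the standard library are available. Lean on these libraries where they do the work, as an engineer would, in place of code of your own. Each camera call takes 0.05 s, during which the arm holds its last target.

## Working session

There is one attempt and no reset: what is moved stays moved. The work goes in short steps, Python scripts to look and compute and a tool call to move; the robot and the scene stay as the last step left them, time stands still between calls to the robot, and variables do not carry over. Pictures are saved under pics/ and viewed, and the job is handed in when it is done.

Besides the shell and the picture viewer there is one more tool, called after "Request:" as name(argument=value, ...), one argument or row to a line, values as JSON. play_rows: Moves the arm, as the interface text tells. Its arguments: {"type":"object","properties":{"motion":{"type":"array","items":{"type":"array"}},"gripper":{"type":"number"},"squeeze":{"type":"number"}},"required":["motion"]}

```bash
ls; mkdir -p pics; cat > h.py <<'E'
import numpy as np, cv2
from workcell import bot, cams
from scipy.spatial.transform import Rotation as Ro
def world(cam,p):
    c=cams.calibration(cam); p=np.array(p)
    if cam=='wrist':
        s=bot.read_state(); T=c['tool_from_camera']; q=T[:3,:3]@p+T[:3,3]
        return Ro.from_rotvec(s['tcp_rot']).as_matrix()@q+np.array(s['tool_pos'])
    return np.array(c['R']).T@(p-np.array(c['t']))
E
python3 - <<'E'
from h import *
np.set_printoptions(precision=4,suppress=True)
print(bot.read_state())
for c in ['side','top']:
    im,d=cams.read_camera(c); cv2.imwrite(f'pics/{c}0.png',im[:,:,::-1]); np.save(f'{c}0.npy',d)
    for l in ['feeder','ring_center','fin_low','fin_high','stand','bucket_pivot','bucket_handle','dome_stack_center','jar_center','brush_grip','cap1_center']:
        r=cams.mark_of(c,l); print(c,l,[(round(x['conf'],2),world(c,x['xyz'])) for x in r[:2]])
E
```

```text
pics
{'time': 0.0, 'q': array([-1.3329,  0.2648,  1.6054,  0.    ,  1.2737, -0.0369]), 'joint_vel': array([-0.0007,  0.0001, -0.0017,  0.0009,  0.0011,  0.0011]), 'joint_torque': array([ -0.001 , -51.5116, -36.7318,  -0.0002,   0.013 ,  -0.    ]), 'tool_pos': array([ 0.183, -0.649,  0.23 ]), 'tcp_rot': array([-1.3253,  1.0056, -1.0028]), 'wrist_force': array([-0.0586, -0.0124, -0.3593]), 'torque': array([ 0.0292,  0.021 , -0.0425]), 'width': 0.9964341490438045}
side feeder [(0.95, array([0.5891, 0.1973, 0.0032]))]
side ring_center [(0.65, array([0.6237, 0.2026, 0.1083]))]
side fin_low [(0.79, array([0.5671, 0.1967, 0.0979]))]
side fin_high [(0.93, array([0.6621, 0.2069, 0.1552])), (0.43, array([ 0.5472, -0.4958,  0.0091]))]
side stand [(0.91, array([ 0.5911, -0.2351, -0.0006]))]
side bucket_pivot [(0.96, array([ 0.5741, -0.2411,  0.1623]))]
side bucket_handle [(0.75, array([ 0.4708, -0.2532,  0.1943]))]
side dome_stack_center [(0.78, array([0.5645, 0.4653, 0.0345]))]
side jar_center [(0.57, array([0.4253, 0.0082, 0.0444]))]
side brush_grip [(0.7, array([ 0.4687, -0.2569,  0.1947])), 
[... 263 characters left out ...]
 fin_low [(0.85, array([0.5652, 0.1939, 0.1006])), (0.43, array([ 0.5735, -0.2442,  0.1662]))]
top fin_high [(0.95, array([0.664 , 0.2043, 0.154 ]))]
top stand [(0.79, array([ 0.5952, -0.237 , -0.0001]))]
top bucket_pivot [(0.73, array([ 0.5724, -0.2401,  0.1598])), (0.56, array([ 0.5714, -0.2421,  0.165 ]))]
top bucket_handle [(0.87, array([ 0.4634, -0.2583,  0.1901]))]
top dome_stack_center [(0.67, array([0.5686, 0.4644, 0.0376])), (0.16, array([ 0.5705, -0.2399,  0.1617]))]
top jar_center [(0.71, array([0.4227, 0.0006, 0.0525]))]
top brush_grip [(0.92, array([ 0.5461, -0.5002,  0.0106]))]
top cap1_center [(0.52, array([ 0.5898, -0.2283,  0.133 ])), (0.38, array([0.5671, 0.4629, 0.0345]))]
```

View pics/side0.png

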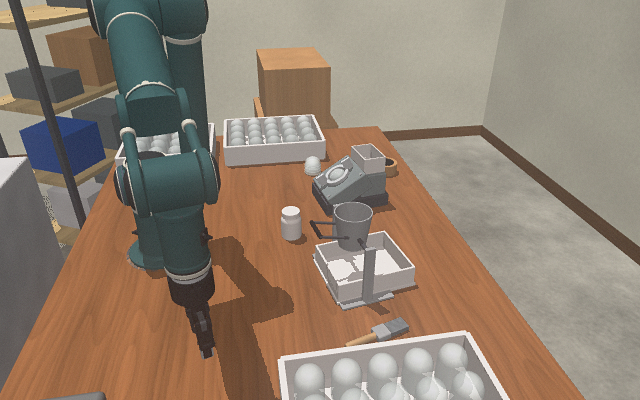

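View pics/top0.png

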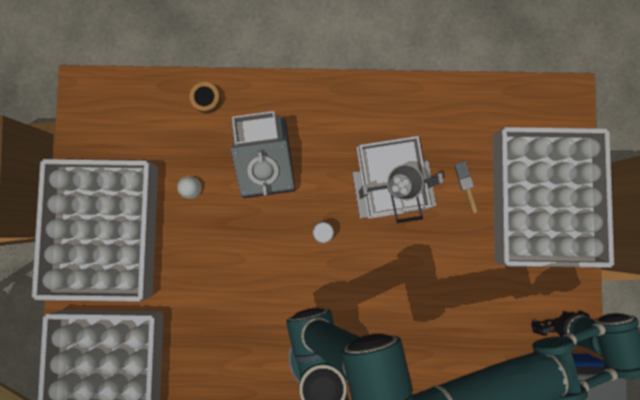

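The side view shows the feeder at about (350,180), the bucket at (352,225) with its handle to the left, the jar at (290,222) and the brush at (380,332). The top view shows the ring at (263,170), the bucket at (404,182) and the handle at (408,215). Next I measure the yaw angles and work out the tool orientation.

```bash
cat >> h.py <<'E'
np.set_printoptions(precision=4,suppress=True)
def cloud(cam,d,pose=None):
    c=cams.calibration(cam); K=np.array(c['mtx']); v,u=np.mgrid[:400,:640]
    P=np.stack([(u-K[0,2])/K[0,0]*d,(v-K[1,2])/K[1,1]*d,d],-1)
    if cam=='wrist':
        T=np.array(c['tool_from_camera']); P=P@T[:3,:3].T+T[:3,3]
        return P@Ro.from_rotvec(pose['tcp_rot']).as_matrix().T+np.array(pose['tool_pos'])
    return (P-np.array(c['t']))@np.array(c['R'])
E
python3 - <<'E'
from h import *
s=bot.read_state(); print(Ro.from_rotvec(s['tcp_rot']).as_matrix())
print(cams.calibration('wrist')['tool_from_camera'])
P=cloud('top',np.load('top0.npy')); 
# face plane points
x,y,z=P[...,0],P[...,1],P[...,2]
r=np.hypot(x-.6245,y-.203)
m=(abs(x-.61)<.08)&(abs(y-.2)<.08)&(r>.085)&(z>.05)&(z<.17)
Q=P[m]
for i in range(6):
    A=np.c_[Q[:,:2],np.ones(len(Q))]; w,*_=np.linalg.lstsq(A,Q[:,2],rcond=None); e=Q[:,2]-A@w; Q=Q[abs(e)<max(.004,2*e.std())]
print(len(Q),w,e.std(),'slope deg',np.degrees(np.arctan(np.hypot(*w[:2]))),'yaw',np.degrees(np.arctan2(w[1],w[0])), 'z at centre',w@[.6245,.203,1])
def rect(m,n):
    p=P[m][:,:2].astype(np.float32); print(n,len(p),cv2.minAreaRect(p))
rect((abs(x-.65)<.2)&(abs(y-.2)<.13)&(z>.03)&(z<.22),'feeder')
rect((abs(x-.72)<.08)&(abs(y-.2)<.13)&(z>.185)&(z<.205),'hopper')
rect((abs(x-.6)<.2)&(abs(y+.24)<.17)&(z>.055)&(z<.075),'crate')
rect((abs(x-.47)<.03)&(abs(y+.25)<.08)&(z>.15)&(z<.25),'handle')
E
```

```text
[[ 0.2713 -0.      0.9625]
 [-0.9625  0.      0.2713]
 [-0.     -1.     -0.    ]]
[[ 1.     -0.0007 -0.0003  0.0003]
 [ 0.0001 -0.2973  0.9548 -0.1433]
 [-0.0008 -0.9548 -0.2973  0.0756]
 [ 0.      0.      0.      1.    ]]
194 [ 0.5701  0.0732 -0.2604] 0.003200287863955217 slope deg 29.889082689515682 yaw 7.316770974503894 z at centre 0.11048887607829933
feeder 4458 ((0.6677452325820923, 0.20889630913734436), (0.2567110061645508, 0.181156188249588), 8.644798278808594)
hopper 255 ((0.7202598452568054, 0.21683624386787415), (0.12627331912517548, 0.1307886242866516), 8.708045959472656)
crate 534 ((0.6134370565414429, -0.23034228384494781), (0.2408647984266281, 0.24401238560676575), 9.662413597106934)
handle 156 ((0.476487934589386, -0.25324276089668274), (0.04320118948817253, 0.08731070160865784), 0.7785701751708984)
```

Request:
play_rows(
  motion=[
    [[0.1,0.05,0.3],[0,0,0.2]],
    [[0.3,0.2,0.45],[0,0,0.5]],
    [[0.65,0.5,0.45],[0,0,1]],
    [[0.65,0.5,0.45],[0,0,1]],
    [[0.65,0.5,0.45],[0,0,1]],
    [[0.65,0.5,0.45],[0,0,1]],
    [[0.65,0.5,0.45],[0,0,1]],
    [[0.65,0.5,0.45],[0,0,1]],
  ],
  gripper=0,
  squeeze=20,
)

```text
time: 2.2
tool_pos: [0.4442, -0.449, 0.4119]
tcp_rot: [-1.535, 0.398, -0.399]
wrist_force: [-0.4, -0.9, -0.3]
width: 0.999
```

Request:
play_rows(
  motion=[
    [[0.2,0.9,0],[0,0,1]],
    [[0.2,0.9,0],[0,0,1]],
    [[0.2,0.9,0],[0,0,1]],
    [[0.2,0.9,0],[0,0,1]],
    [[0.2,0.9,0],[0,0,1]],
    [[0.2,0.9,0],[0,0,1]],
    [[0.2,0.9,0],[0,0,1]],
  ],
)

```text
time: 3.08
tool_pos: [0.523, -0.0879, 0.4104]
tcp_rot: [-1.559, -0.217, 0.219]
wrist_force: [-0.5, -0.7, -0.2]
width: 0.998
```

Request:
play_rows(
  motion=[
    [[0.0,0.65,-0.1],[0,0,1]],
    [[0.0,0.65,-0.1],[0,0,1]],
    [[0.0,0.65,-0.1],[0,0,1]],
    [[0.0,0.65,-0.1],[0,0,1]],
    [[0.0,0.65,-0.1],[0,0,1]],
    [[0.0,0.65,-0.1],[0,0,1]],
  ],
)

```text
time: 3.82
tool_pos: [0.5234, 0.1688, 0.3704]
tcp_rot: [-1.41, -0.823, 0.826]
wrist_force: [0.1, 0.1, 0.3]
width: 0.998
```

```bash
cat >> h.py <<'E'
def ringR(psi,turn=0):  # tool orientation for fin at ring turn (deg), x=+lat at turn 0
    ps=np.radians(psi); a=np.array([.5*np.cos(ps),.5*np.sin(ps),-np.sqrt(3)/2]); x=np.array([-np.sin(ps),np.cos(ps),0]); z=np.cross(x,a)
    R=np.stack([x,a,z],1)
    return Ro.from_rotvec(a*np.radians(turn)).as_matrix()@R
def goto(p,R,s=None):
    s=s or bot.read_state(); 
    print('shift',(np.array(p)-s['tool_pos'])/.4,'turn',Ro.from_matrix(R@Ro.from_rotvec(s['tcp_rot']).as_matrix().T).as_rotvec()/(np.pi/4))
E
python3 - <<'E'
from h import *
s=bot.read_state(); print(s['time'],s['tool_pos'],s['q'])
C=np.array([.624,.203,.110]); R=ringR(8.5); n=-R[:,1]; up=-R[:,2]; print(n,up)
print(C-up*.058+n*.09); goto(C-up*.058+n*.09,R)
E
```

```text
3.825 [0.5234 0.1688 0.3704] [ 0.2677 -0.0279  1.6767 -0.0015  1.4946 -0.7909]
[-0.4945 -0.0739  0.866 ] [0.8565 0.128  0.5   ]
[0.5298 0.1889 0.1589]
shift [ 0.016   0.0502 -0.5286] turn [-0.1199 -0.6684  0.8221]
```

Request:
play_rows(
  motion=[
    [[-0.07,0.037,-0.37],[-0.12,-0.67,0.82]],
    [[-0.07,0.037,-0.37],[-0.12,-0.67,0.82]],
    [[-0.07,0.037,-0.37],[-0.12,-0.67,0.82]],
    [[-0.07,0.037,-0.37],[-0.12,-0.67,0.82]],
    [[-0.07,0.037,-0.37],[-0.12,-0.67,0.82]],
    [[-0.07,0.037,-0.37],[-0.12,-0.67,0.82]],
    [[-0.07,0.037,-0.37],[-0.12,-0.67,0.82]],
  ],
)

```text
time: 4.7
tool_pos: [0.4963, 0.1838, 0.2244]
tcp_rot: [-1.483, -1.719, 0.987]
wrist_force: [0.9, 0.4, 0.1]
width: 0.999
```

```bash
python3 - <<'E'
from h import *
s=bot.read_state(); print(s['time'],s['tool_pos'],s['q']); print(Ro.from_rotvec(s['tcp_rot']).as_matrix()-ringR(8.5))
im,d=cams.read_camera('wrist'); cv2.imwrite('pics/w1.png',im[:,:,::-1]); np.save('w1.npy',d)
for l in ['ring_center','fin_low','fin_high','feeder']:
    print(l,[(round(x['conf'],2),world('wrist',x['xyz'])) for x in cams.mark_of('wrist',l)[:2]])
P=cloud('wrist',d,s); np.save('w1P.npy',P)
E
```

```text
4.7 [0.4963 0.1838 0.2244] [ 0.3846 -0.3306  2.2808 -0.186   0.6859 -1.2174]
[[ 0.0028  0.0021  0.0007]
 [ 0.0004  0.0007  0.0037]
 [ 0.0021  0.0013 -0.0022]]
ring_center []
fin_low [(0.72, array([0.5644, 0.1984, 0.106 ]))]
fin_high [(0.86, array([0.6533, 0.2086, 0.1599])), (0.44, array([0.5873, 0.1993, 0.0008]))]
feeder [(0.77, array([ 0.5846,  0.1961, -0.0004]))]
```

View pics/w1.png

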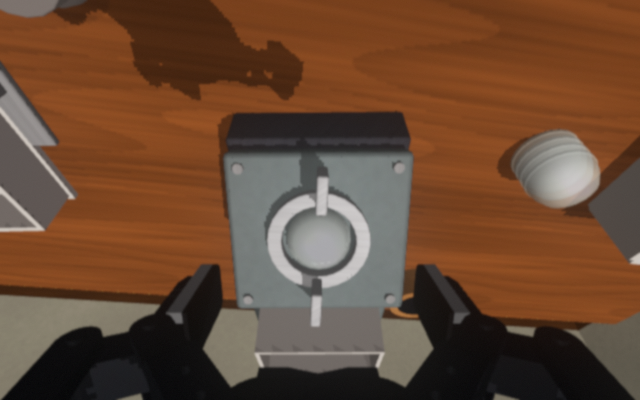

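The wrist view looks squarely down on the face, with the ring at (319,240), the low fin at (322,195) and the high fin at (316,303). The ring is turned only slightly. I'll measure the fins from the depth image.

```bash
python3 - <<'E'
from h import *
P=np.load('w1P.npy'); C=np.array([.624,.203,.110]); R=ringR(8.5); lat=R[:,0]; n=-R[:,1]; up=-R[:,2]
Q=(P-C)@np.stack([up,lat,n],1)   # up-slope, left, height
u,l,h=Q[...,0],Q[...,1],Q[...,2]; r=np.hypot(u,l)
f=(abs(u)<.085)&(abs(l)<.085)&(r>.085)&(abs(h)<.015)
A=np.c_[u[f],l[f],np.ones(f.sum())]; w,*_=np.linalg.lstsq(A,h[f],rcond=None); print('face plane',w,f.sum())
p=Q[f][:,:2].astype(np.float32); print('face',p.min(0),p.max(0),cv2.minAreaRect(p))
h=h-(w[0]*u+w[1]*l+w[2])
g=(h>.009)&(h<.018)&(r<.06)&(r>.034)
print('ring', g.sum(), np.median(h[g]), cv2.minEnclosingCircle(Q[g][:,:2].astype(np.float32)), cv2.fitEllipse(cv2.convexHull(Q[g][:,:2].astype(np.float32))))
for nm,sg in(('low',-1),('high',1)):
    k=(h>.035)&(h<.055)&(u*sg>.03)&(u*sg<.085)&(abs(l)<.03)
    q=Q[k]; print(nm,k.sum(),q.mean(0),np.median(h[k]),q.min(0),q.max(0),cv2.minAreaRect(q[:,:2].astype(np.float32)))
E
```

```text
face plane [-0.0008  0.0016  0.0017] 5527
face [-0.085 -0.085] [0.085 0.085] ((4.92483377456665e-06, -1.0460615158081055e-05), (0.1699952781200409, 0.1699777990579605), 89.9906997680664)
ring 3661 0.01402207969201665 ((-0.001957107800990343, 2.9754077331745066e-05), 0.0500735267996788) ((-0.0021939468570053577, -6.679550278931856e-05), (0.09908103942871094, 0.09927114099264145), 98.94874572753906)
low 496 [-0.0582  0.0027  0.0462] 0.04479830413194108 [-0.0739 -0.0028  0.037 ] [-0.0405  0.008   0.0487] ((-0.057217277586460114, 0.0027238402981311083), (0.010025191120803356, 0.033418647944927216), 87.07257843017578)
high 396 [ 0.0497 -0.0029  0.0458] 0.0448553199658211 [ 0.035  -0.0082  0.0367] [0.0691 0.0022 0.0483] ((0.05214263126254082, -0.0029561566188931465), (0.009897589683532715, 0.034102339297533035), 86.904541015625)
```

```bash
cat >> h.py <<'E'
R0=ringR(8.5); LAT=R0[:,0]; N=-R0[:,1]; UP=-R0[:,2]
C=np.array([.624,.203,.110])-.002*UP+.0017*N
def fin(phi,r=.061,h=.02):
    f=np.radians(phi); return C+r*(-UP*np.cos(f)+LAT*np.sin(f))+N*h, ringR(8.5,phi)
E
python3 - <<'E'
from h import *
for h in(.07,.02): goto(*fin(3,h=h))
E
```

```text
shift [ 0.0959  0.0192 -0.2076] turn [ 0.0303  0.0066 -0.058 ]
shift [ 0.1578  0.0285 -0.3159] turn [ 0.0303  0.0066 -0.058 ]
```

Request:
play_rows(
  motion=[
    [[0.096,0.019,-0.208],[0.03,0.007,-0.058]],
    [[0.096,0.019,-0.208],[0.03,0.007,-0.058]],
    [[0.096,0.019,-0.208],[0.03,0.007,-0.058]],
    [[0.096,0.019,-0.208],[0.03,0.007,-0.058]],
  ],
  gripper=0.55,
)

```text
time: 5.45
tool_pos: [0.5341, 0.1931, 0.1411]
tcp_rot: [-1.494, -1.683, 0.946]
wrist_force: [-0.3, -1.1, 0.8]
width: 0.452
```

```bash
python3 - <<'E'
from h import *
s=bot.read_state(); print(s['time'],s['tool_pos'],s['width']); goto(*fin(3),s)
im,d=cams.read_camera('wrist'); cv2.imwrite('pics/w2.png',im[:,:,::-1])
E
```

```text
5.45 [0.5341 0.1931 0.1411] 0.45217175227898565
shift [ 0.0621  0.0085 -0.1095] turn [-0.0001  0.0007 -0.0012]
```

View pics/w2.png

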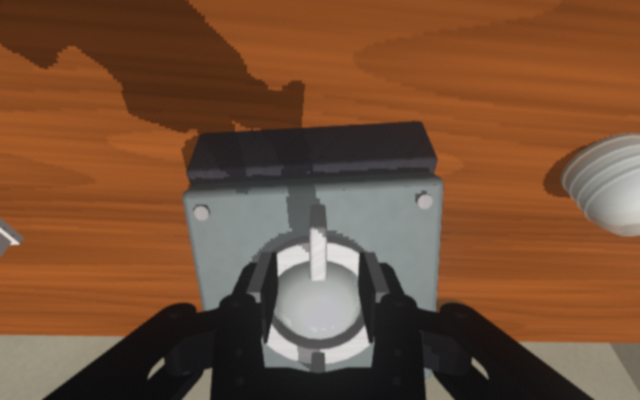

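The fingers, at (260,300) and (375,300), are centred on the low fin at (318,240). I'll go down and grip it.

Request:
play_rows(
  motion=[
    [[0.03,0.004,-0.055],[0,0,0]],
    [[0.062,0.0085,-0.11],[0,0,0]],
    [[0.062,0.0085,-0.11],[0,0,0]],
  ],
)

```text
time: 5.88
tool_pos: [0.5583, 0.196, 0.0962]
tcp_rot: [-1.494, -1.682, 0.947]
wrist_force: [-0.5, -0.2, 0.2]
width: 0.447
```

Request:
play_rows(
  motion=[
    [[0,0,0],[0,0,0]],
    [[0,0,0],[0,0,0]],
    [[0,0,0],[0,0,0]],
    [[0,0,0],[0,0,0]],
  ],
  gripper=1,
  squeeze=30,
)

```text
time: 6.38
tool_pos: [0.559, 0.1967, 0.098]
tcp_rot: [-1.495, -1.685, 0.944]
wrist_force: [-5.6, 0.7, 7.6]
width: 0.118
```

```bash
python3 - <<'E'
from h import *
s=bot.read_state(); print(s['time'],s['tool_pos'],s['width'],s['wrist_force'],s['q'])
for a in (14,25,36,47): goto(*fin(a),s)
print(fin(3)[0])
im,d=cams.read_camera('wrist'); cv2.imwrite('pics/w3.png',im[:,:,::-1])
E
```

```text
6.375 [0.559  0.1967 0.098 ] 0.11764892055382155 [-5.6473  0.7409  7.6024] [ 0.3568 -0.0221  2.2908 -0.2889  0.3702 -1.0683]
shift [-0.0007  0.0287  0.0004] turn [ 0.1205  0.0212 -0.2133]
shift [0.0036 0.0572 0.0053] turn [ 0.2416  0.0393 -0.4248]
shift [0.0126 0.084  0.0127] turn [ 0.3627  0.0575 -0.6364]
shift [0.0259 0.1082 0.0224] turn [ 0.4839  0.0756 -0.8479]
[0.5589 0.1965 0.0973]
```

View pics/w3.png

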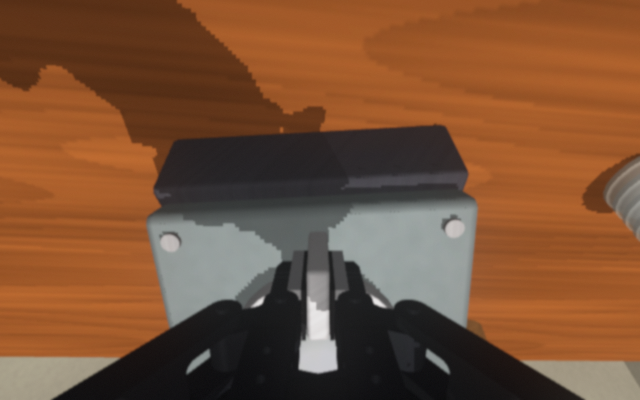

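Request:
play_rows(
  motion=[
    [[-0.0005,0.014,0],[0.06,0.01,-0.107]],
    [[-0.0007,0.0287,0.0004],[0.12,0.021,-0.213]],
    [[0.001,0.043,0.0025],[0.18,0.03,-0.32]],
    [[0.0036,0.057,0.0053],[0.24,0.039,-0.425]],
    [[0.008,0.071,0.009],[0.302,0.048,-0.53]],
    [[0.0126,0.084,0.0127],[0.363,0.0575,-0.636]],
    [[0.019,0.096,0.0175],[0.423,0.067,-0.742]],
    [[0.026,0.108,0.0224],[0.484,0.0756,-0.848]],
    [[0.026,0.108,0.0224],[0.484,0.0756,-0.848]],
  ],
)

```text
time: 7.55
tool_pos: [0.5693, 0.2404, 0.1077]
tcp_rot: [-1.575, -1.111, 0.286]
wrist_force: [-11.3, 0.8, 12.1]
width: 0.105
```

```bash
python3 - <<'E'
from h import *
s=bot.read_state(); print(s['time'],s['tool_pos'],s['width'],s['wrist_force'],s['torque'],s['q'])
for a in (47,58,69,80,89): goto(*fin(a),s)
E
```

```text
7.55 [0.5693 0.2404 0.1077] 0.1048611052535593 [-11.2946   0.8039  12.143 ] [-0.06    0.6919  0.0895] [ 0.4385  0.0184  2.2276 -0.3585  0.4126 -0.1659]
shift [ 0.     -0.0012 -0.0018] turn [-0.0036  0.0003 -0.0005]
shift [0.0173 0.0193 0.0098] turn [ 0.1173  0.0187 -0.2121]
shift [0.0378 0.0356 0.0229] turn [ 0.2382  0.0371 -0.4238]
shift [0.0607 0.0469 0.037 ] turn [ 0.3592  0.0554 -0.6354]
shift [0.0808 0.0522 0.0489] turn [ 0.4581  0.0705 -0.8086]
```

Request:
play_rows(
  motion=[
    [[0.007,0.01,0.008],[0.06,0.009,-0.106]],
    [[0.015,0.0193,0.014],[0.117,0.0187,-0.212]],
    [[0.025,0.028,0.021],[0.178,0.028,-0.318]],
    [[0.0355,0.0356,0.027],[0.238,0.037,-0.424]],
    [[0.047,0.042,0.034],[0.3,0.046,-0.53]],
    [[0.058,0.047,0.041],[0.359,0.055,-0.635]],
    [[0.069,0.05,0.048],[0.41,0.063,-0.722]],
    [[0.078,0.052,0.053],[0.458,0.07,-0.808]],
    [[0.078,0.052,0.053],[0.458,0.07,-0.808]],
    [[0.078,0.052,0.053],[0.458,0.07,-0.808]],
  ],
)

```text
time: 8.8
tool_pos: [0.6014, 0.2618, 0.1282]
tcp_rot: [-1.49, -0.537, -0.281]
wrist_force: [4.4, 4.8, -2.1]
width: 0.114
```

```bash
python3 - <<'E'
from h import *
s=bot.read_state(); print(s['time'],s['tool_pos'],s['width'],s['wrist_force'],s['torque'],s['q'])
goto(*fin(89,h=.022),s)
E
```

```text
8.8 [0.6014 0.2618 0.1282] 0.1141253511409514 [ 4.3867  4.7833 -2.0728] [ 0.4657 -0.0007  0.1998] [ 0.4496  0.0609  2.138  -0.3343  0.4582  0.5462]
shift [-0.002  -0.0016  0.0019] turn [-0.004   0.0018 -0.0033]
```

Request:
play_rows(
  motion=[
    [[0,0,0],[0,0,0]],
    [[0,0,0],[0,0,0]],
    [[0,0,0],[0,0,0]],
    [[-0.06,-0.009,0.108],[0,0,0]],
    [[-0.12,-0.018,0.216],[0,0,0]],
    [[-0.18,-0.027,0.325],[0,0,0]],
    [[-0.18,-0.027,0.325],[0,0,0]],
    [[-0.18,-0.027,0.325],[0,0,0]],
  ],
  gripper=0.5,
)

```text
time: 9.8
tool_pos: [0.5277, 0.2492, 0.2561]
tcp_rot: [-1.494, -0.533, -0.278]
wrist_force: [0.4, -0.1, -0.5]
width: 0.499
```

```bash
python3 - <<'E'
from h import *
s=bot.read_state(); print(s['time'],s['tool_pos'],s['width'],s['wrist_force'],s['q'])
im,d=cams.read_camera('wrist'); cv2.imwrite('pics/w4.png',im[:,:,::-1]); P=cloud('wrist',d,s)
Q=(P-C)@np.stack([UP,LAT,N],1); u,l,h=Q[...,0],Q[...,1],Q[...,2]
for sg in(-1,1):
    k=(h>.035)&(h<.05)&(l*sg>.03)&(l*sg<.08)&(abs(u)<.04); print(k.sum(),Q[k].mean(0),cv2.minAreaRect(Q[k][:,:2].astype(np.float32)))
E
```

```text
9.8 [0.5277 0.2492 0.2561] 0.4994949299621815 [ 0.392  -0.0508 -0.5369] [ 0.5001 -0.2208  2.1382 -0.2538  0.7459  0.4778]
380 [ 0.0005 -0.0513  0.0439] ((0.0006133951246738434, -0.054005835205316544), (0.00960021372884512, 0.0339912585914135), 0.9339840412139893)
466 [0.0003 0.0569 0.0445] ((0.00024733785539865494, 0.05586041137576103), (0.033457349985837936, 0.009828860871493816), 89.28472137451172)
```

View pics/w4.png

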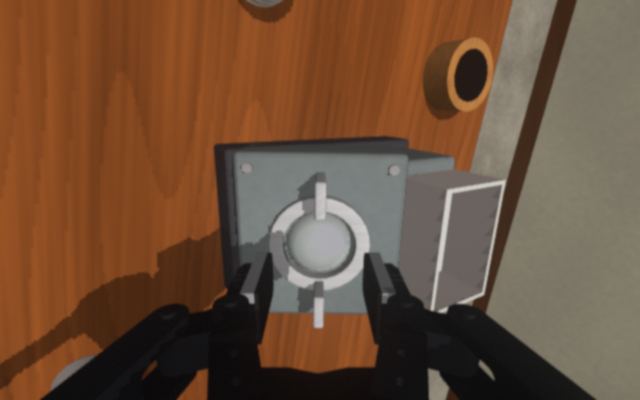

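The ring is locked: its fins are level at (320,200) and (319,305), and depth puts them within 1° of crosswise. Next is the bucket.

```bash
cat >> h.py <<'E'
def downR(psi):
    p=np.radians(psi); x=np.array([np.cos(p),np.sin(p),0]); y=np.array([0,0,-1.]); return np.stack([x,y,np.cross(x,y)],1)
E
python3 - <<'E'
from h import *
s=bot.read_state(); goto([.45,-.26,.34],downR(8.5),s)
T=Ro.from_matrix(downR(8.5)@Ro.from_rotvec(s['tcp_rot']).as_matrix().T)
print(T.magnitude())
E
```

```text
shift [-0.1934 -1.2722  0.213 ] turn [-0.092   0.6543 -0.0234]
0.5193059482897016
```

Request:
play_rows(
  motion=[
    [[-0.05,-0.1,0.2],[-0.03,0.2,-0.01]],
    [[-0.1,-0.3,0.21],[-0.092,0.654,-0.023]],
    [[-0.1,-0.7,0.21],[-0.092,0.654,-0.023]],
    [[-0.1,-0.7,0.21],[-0.092,0.654,-0.023]],
    [[-0.1,-0.7,0.21],[-0.092,0.654,-0.023]],
    [[-0.1,-0.7,0.21],[-0.092,0.654,-0.023]],
    [[-0.1,-0.7,0.21],[-0.092,0.654,-0.023]],
    [[-0.1,-0.7,0.21],[-0.092,0.654,-0.023]],
  ],
)

```text
time: 10.85
tool_pos: [0.4878, -0.0295, 0.3392]
tcp_rot: [-1.566, -0.118, 0.117]
wrist_force: [0.4, -0.2, 0.4]
width: 0.501
```

Request:
play_rows(
  motion=[
    [[-0.09,-0.57,0],[0,0,0]],
    [[-0.09,-0.57,0],[0,0,0]],
    [[-0.09,-0.57,0],[0,0,0]],
    [[-0.09,-0.57,0],[0,0,0]],
    [[-0.09,-0.57,0],[0,0,0]],
    [[-0.09,-0.57,0],[0,0,0]],
    [[-0.09,-0.57,0],[0,0,0]],
  ],
)

```text
time: 11.72
tool_pos: [0.4526, -0.2569, 0.3402]
tcp_rot: [-1.566, -0.12, 0.117]
wrist_force: [-0.9, 0.1, -0.1]
width: 0.499
```

```bash
python3 - <<'E'
from h import *
s=bot.read_state(); print(s['time'],s['tool_pos'],s['q']); print(Ro.from_rotvec(s['tcp_rot']).as_matrix()-downR(8.5))
im,d=cams.read_camera('wrist'); cv2.imwrite('pics/w5.png',im[:,:,::-1]); P=cloud('wrist',d,s); np.save('w5P.npy',P)
for l in ['bucket_handle','bucket_pivot','stand']:
    print(l,[(round(x['conf'],2),world('wrist',x['xyz'])) for x in cams.mark_of('wrist',l)[:2]])
r=cams.regions_of('wrist','bucket_handle')
E
```

```text
11.725 [ 0.4526 -0.2569  0.3402] [-0.5659 -0.0819  1.7817  0.0025  1.4408 -0.7174]
[[-0.0004  0.0022 -0.0028]
 [ 0.0028  0.0015 -0.0004]
 [ 0.0024  0.      0.0012]]
bucket_handle [(0.7, array([ 0.4608, -0.2577,  0.1887]))]
bucket_pivot [(0.78, array([ 0.572 , -0.2399,  0.1648])), (0.43, array([ 0.5579, -0.245 ,  0.1344]))]
stand []
```

View pics/w5.png

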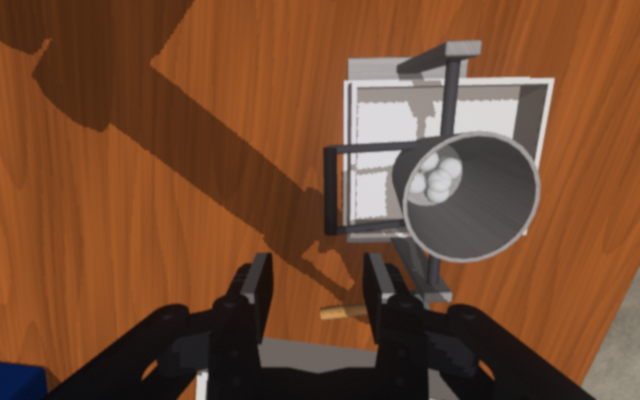

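The handle bar runs from (331,147) to (331,235), five caps are in the bucket around (438,178), and the rim is centred near (472,197). I'll measure the handle and rim from depth.

```bash
python3 - <<'E'
from h import *
P=np.load('w5P.npy'); x,y,z=P[...,0],P[...,1],P[...,2]
v,u=np.mgrid[:400,:640]
k=(u>=322)&(u<=340)&(v>=140)&(v<=242)&(z>.17)&(z<.22)
q=P[k]; print(k.sum(),q.mean(0),q.min(0),q.max(0),cv2.minAreaRect(q[:,:2].astype(np.float32)))
vx=cv2.fitLine(q[:,:2].astype(np.float32),cv2.DIST_HUBER,0,.01,.01).ravel(); print(vx, 'yaw',np.degrees(np.arctan2(vx[1],vx[0])))
k=(z>.222)&(z<.24)&(abs(x-.572)<.08)&(abs(y+.24)<.08); q=P[k]; print('rim',k.sum(),q[:,2].mean(),cv2.minEnclosingCircle(q[:,:2].astype(np.float32)))
for a in((.48,),):
    k=(z>.175)&(z<.195)&(abs(x-.572)<.06)&(abs(abs(y+.24)-.118)<.03); q=P[k]
    for m in(q[q[:,1]>-.24],q[q[:,1]<-.24]): print('post',len(m),m.mean(0) if len(m) else 0)
k=(z>.058)&(z<.072)&(abs(x-.6)<.2)&(abs(y+.24)<.16); q=P[k]; print('crate',cv2.minAreaRect(q[:,:2].astype(np.float32)))
E
```

```text
1253 [ 0.4636 -0.2539  0.1998] [ 0.4515 -0.297   0.1931] [ 0.4794 -0.2136  0.2032] ((0.4654199779033661, -0.2562028765678406), (0.015166577883064747, 0.08391854166984558), 9.733283996582031)
[ 0.1646 -0.9864  0.4636 -0.2539] yaw -80.52869
rim 3421 0.2286082547941031 ((0.5734074711799622, -0.2382429540157318), 0.055296700447797775)
post 667 [ 0.5518 -0.1224  0.1846]
post 450 [ 0.5914 -0.3521  0.1833]
crate ((0.6131731867790222, -0.23049576580524445), (0.24138669669628143, 0.24436362087726593), 9.609599113464355)
```

```bash
cat >> h.py <<'E'
PV=np.array([.573,-.2387,.165]); PS=9.7
def hnd(th,drop=.018):
    al=np.pi-np.arctan2(.030,.111)-th; p=np.radians(PS); e=np.array([np.cos(p),np.sin(p),0])
    return PV+.115*(np.cos(al)*e+np.array([0,0,np.sin(al)]))-[0,0,drop]
E
python3 - <<'E'
from h import *
print(hnd(0),hnd(2.45)); s=bot.read_state(); goto(hnd(0)+[0,0,.06],downR(PS),s); goto(hnd(0),downR(PS),s)
E
```

```text
[ 0.4636 -0.2574  0.177 ] [ 0.6761 -0.2211  0.1947]
shift [ 0.0284  0.0013 -0.2584] turn [-0.0013  0.003   0.0249]
shift [ 0.0284  0.0013 -0.4084] turn [-0.0013  0.003   0.0249]
```

Request:
play_rows(
  motion=[
    [[0.028,0.001,-0.13],[0,0.003,0.025]],
    [[0.028,0.001,-0.26],[0,0.003,0.025]],
    [[0.028,0.001,-0.32],[0,0.003,0.025]],
    [[0.028,0.001,-0.36],[0,0.003,0.025]],
    [[0.028,0.001,-0.408],[0,0.003,0.025]],
    [[0.028,0.001,-0.408],[0,0.003,0.025]],
    [[0.028,0.001,-0.408],[0,0.003,0.025]],
  ],
  squeeze=20,
)

```text
time: 12.85
tool_pos: [0.4638, -0.2587, 0.178]
tcp_rot: [-1.567, -0.133, 0.131]
wrist_force: [0.7, -0.1, 0.8]
width: 0.496
```

Request:
play_rows(
  motion=[
    [[0,0,0],[0,0,0]],
    [[0,0,0],[0,0,0]],
    [[0,0,0],[0,0,0]],
    [[0,0,0],[0,0,0]],
  ],
  gripper=1,
  squeeze=20,
)

```text
time: 13.35
tool_pos: [0.4646, -0.2586, 0.1782]
tcp_rot: [-1.567, -0.134, 0.13]
wrist_force: [4.5, 2.1, 3.0]
width: 0.13
```

```bash
python3 - <<'E'
from h import *
s=bot.read_state(); print(s['time'],s['tool_pos'],s['width']*85,s['wrist_force'],s['torque'])
cur=hnd(0)
for i in range(1,31):
    print(i,round(2.45*i/30,3),((hnd(2.45*i/30)-hnd(2.45*((i-1)//10)*10/30))/.4).round(4))
im,d=cams.read_camera('wrist'); cv2.imwrite('pics/w6.png',im[:,:,::-1])
E
```

```text
13.35 [ 0.4646 -0.2586  0.1782] 11.064458305053735 [4.469  2.119  2.9776] [ 0.1492 -0.7211  0.0128]
1 0.082 [0.0069 0.0012 0.0224]
2 0.163 [0.0157 0.0027 0.0441]
3 0.245 [0.0261 0.0045 0.0651]
4 0.327 [0.0382 0.0065 0.0851]
5 0.408 [0.0519 0.0089 0.104 ]
6 0.49 [0.067  0.0115 0.1218]
7 0.572 [0.0835 0.0143 0.1382]
8 0.653 [0.1013 0.0173 0.1533]
9 0.735 [0.1202 0.0205 0.1668]
10 0.817 [0.1402 0.024  0.1786]
11 0.898 [0.0208 0.0036 0.0102]
12 0.98 [0.0424 0.0073 0.0186]
13 1.062 [0.0646 0.011  0.0253]
14 1.143 [0.0873 0.0149 0.03  ]
15 1.225 [0.1102 0.0188 0.0329]
16 1.307 [0.1334 0.0228 0.0339]
17 1.388 [0.1565 0.0267 0.0329]
18 1.47 [0.1794 0.0307 0.03  ]
19 1.552 [0.2021 0.0345 0.0253]
20 1.633 [0.2243 0.0383 0.0187]
21 1.715 [ 0.0216  0.0037 -0.0084]
22 1.797 [ 0.0424  0.0073 -0.0186]
23 1.878 [ 0.0624  0.0107 -0.0305]
24 1.96 [ 0.0813  0.0139 -0.044 ]
25 2.042 [ 0.0991  0.0169 -0.059 ]
26 2.123 [ 0.1156  0.0198 -0.0754]
27 2.205 [ 0.1308  0.0224 -0.0932]
28 2.287 [ 0.1444  0.0247 -0.1121]
29 2.368 [ 0.1565  0.0268 -0.1321]
30 2.45 [ 0.167   0.0285 -0.1531]
```

View pics/w6.png

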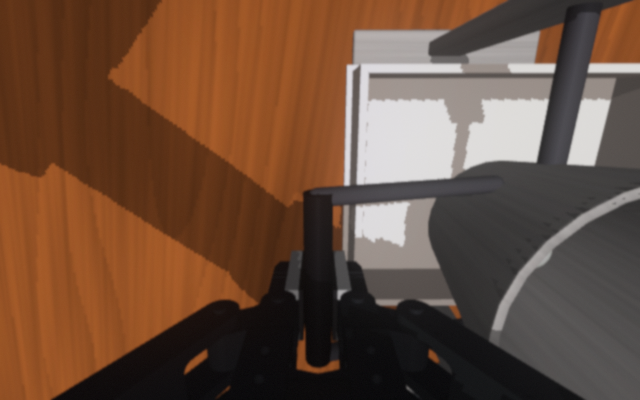

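The handle is between the pads at (318,290), with an 11 mm opening. I'll start tipping.

Request:
play_rows(
  motion=[
    [[0.0069,0.0012,0.0224],[0,0,0]],
    [[0.0157,0.0027,0.0441],[0,0,0]],
    [[0.026,0.0045,0.065],[0,0,0]],
    [[0.038,0.0065,0.085],[0,0,0]],
    [[0.052,0.009,0.104],[0,0,0]],
    [[0.067,0.0115,0.122],[0,0,0]],
    [[0.0835,0.0143,0.138],[0,0,0]],
    [[0.101,0.0173,0.153],[0,0,0]],
    [[0.12,0.0205,0.167],[0,0,0]],
    [[0.14,0.024,0.1786],[0,0,0]],
  ],
)

```text
time: 14.65
tool_pos: [0.517, -0.2494, 0.2508]
tcp_rot: [-1.567, -0.128, 0.136]
wrist_force: [-9.9, -3.3, 10.5]
width: 0.134
```

Request:
play_rows(
  motion=[
    [[0.0208,0.0036,0.0102],[0,0,0]],
    [[0.0424,0.0073,0.0186],[0,0,0]],
    [[0.0646,0.011,0.0253],[0,0,0]],
    [[0.0873,0.0149,0.03],[0,0,0]],
    [[0.11,0.0188,0.033],[0,0,0]],
    [[0.1334,0.0228,0.034],[0,0,0]],
    [[0.1565,0.0267,0.033],[0,0,0]],
    [[0.1794,0.0307,0.03],[0,0,0]],
    [[0.202,0.0345,0.0253],[0,0,0]],
    [[0.2243,0.0383,0.0187],[0,0,0]],
  ],
)

```text
time: 15.9
tool_pos: [0.6095, -0.2335, 0.2558]
tcp_rot: [-1.566, -0.132, 0.132]
wrist_force: [-2.6, -4.7, 0.3]
width: 0.132
```

```bash
python3 - <<'E'
from h import *
s=bot.read_state(); print(s['time'],s['tool_pos'],hnd(1.633),s['width']*85,s['wrist_force'],s['torque'],s['q'])
im,d=cams.read_camera('side'); cv2.imwrite('pics/s7.png',cv2.resize(im[120:340,220:520,::-1],None,fx=2.5,fy=2.5))
E
```

```text
15.9 [ 0.6095 -0.2335  0.2558] [ 0.6093 -0.2325  0.2559] 11.218523638808671 [-2.5801 -4.6509  0.3213] [-0.7549  0.6225  0.0271] [-0.4043  0.2089  1.626   0.0005  1.307  -0.5725]
```

View pics/s7.png

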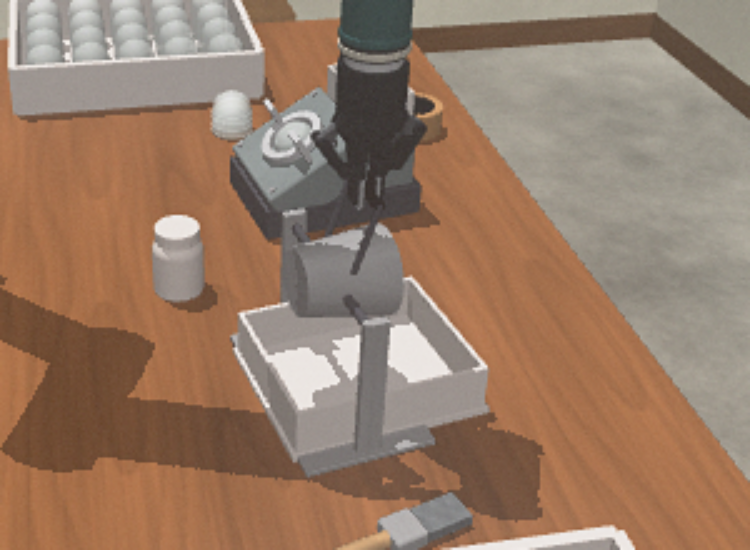

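The bucket is on its side at (350,275) in the crop, with the gripper still on the handle. I'll continue.

Request:
play_rows(
  motion=[
    [[0.0216,0.0037,-0.0084],[0,0,0]],
    [[0.0424,0.0073,-0.0186],[0,0,0]],
    [[0.0624,0.0107,-0.0305],[0,0,0]],
    [[0.0813,0.0139,-0.044],[0,0,0]],
    [[0.0991,0.0169,-0.059],[0,0,0]],
    [[0.1156,0.0198,-0.0754],[0,0,0]],
    [[0.1308,0.0224,-0.0932],[0,0,0]],
    [[0.1444,0.0247,-0.1121],[0,0,0]],
    [[0.1565,0.0268,-0.132],[0,0,0]],
    [[0.167,0.0285,-0.153],[0,0,0]],
  ],
)

```text
time: 17.2
tool_pos: [0.6759, -0.2217, 0.1941]
tcp_rot: [-1.565, -0.132, 0.132]
wrist_force: [-1.1, -3.6, 2.9]
width: 0.133
```

Request:
play_rows(
  motion=[
    [[0,0,0],[0,0,0]],
    [[0,0,0],[0,0,0]],
    [[0,0,0],[0,0,0]],
    [[0,0,0],[0,0,0]],
    [[0,0,0],[0,0,0]],
    [[0,0,0],[0,0,0]],
    [[0,0,0],[0,0,0]],
    [[0,0,0],[0,0,0]],
  ],
)

```text
time: 18.2
tool_pos: [0.6755, -0.2218, 0.1947]
tcp_rot: [-1.565, -0.132, 0.132]
wrist_force: [-1.5, -1.9, -1.0]
width: 0.132
```

```bash
python3 - <<'E'
from h import *
s=bot.read_state(); print(s['time'],s['tool_pos'],hnd(2.45),s['width']*85,s['wrist_force'],s['torque'],s['q'])
im,d=cams.read_camera('side'); a=cv2.resize(im[200:320,290:440,::-1],None,fx=3.2,fy=3.2)
im,d=cams.read_camera('top'); b=cv2.resize(im[120:240,340:460,::-1],None,fx=2.6,fy=3.2); cv2.imwrite('pics/s8.png',np.hstack([a,b[:a.shape[0]]]))
for c in['side','top']: print(c,[(round(x['conf'],2),world(c,x['xyz'])) for x in cams.mark_of(c,'cap1_center')])
E
```

```text
18.2 [ 0.6755 -0.2218  0.1947] [ 0.6761 -0.2211  0.1947] 11.185890309392391 [-1.526  -1.8905 -1.0047] [-0.2939  0.1638 -0.0309] [-0.3528  0.3539  1.556   0.0012  1.2328 -0.5213]
side [(0.58, array([ 0.5845, -0.1684,  0.0149]))]
top []
```

View pics/s8.png

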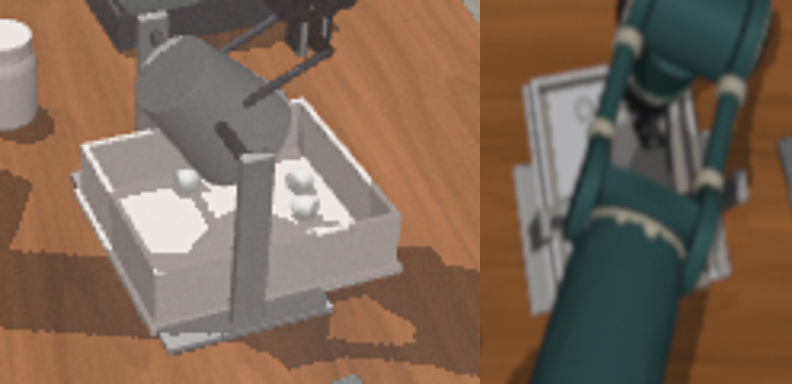

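Three caps show in the crate at crop (187,182), (300,178) and (305,206), and the other two may be hidden. I'll wait a little and look with the wrist camera.

Request:
play_rows(
  motion=[
    [[0.003,0,-0.01],[0,0,0]],
    [[0.003,0,-0.01],[0,0,0]],
    [[0.003,0,-0.01],[0,0,0]],
    [[0.003,0,-0.01],[0,0,0]],
    [[0.003,0,-0.01],[0,0,0]],
    [[0.003,0,-0.01],[0,0,0]],
    [[0.003,0,-0.01],[0,0,0]],
    [[0.003,0,-0.01],[0,0,0]],
  ],
)

```text
time: 19.4
tool_pos: [0.6772, -0.2216, 0.1909]
tcp_rot: [-1.565, -0.133, 0.132]
wrist_force: [2.0, 2.8, 1.2]
width: 0.128
```

```bash
python3 - <<'E'
from h import *
s=bot.read_state(); print(s['time'],s['tool_pos'],s['wrist_force'])
im,d=cams.read_camera('side'); a=cv2.resize(im[200:320,290:440,::-1],None,fx=2.5,fy=2.5)
im,d=cams.read_camera('wrist'); b=cv2.resize(im[:,:,::-1],(400,300)); cv2.imwrite('pics/s9.png',np.hstack([a,b]))
E
```

```text
19.4 [ 0.6772 -0.2216  0.1909] [1.966  2.8127 1.2421]
```

View pics/s9.png

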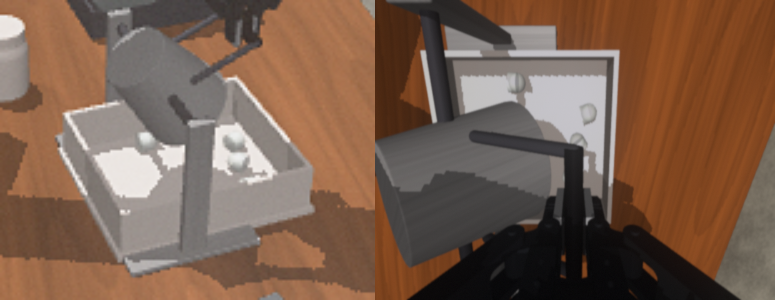

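Still three are visible. The bucket hides the part of the crate where the others may lie. I'll swing partway back and look.

Request:
play_rows(
  motion=[
    [[-0.0135,-0.0015,0.031],[0,0,0]],
    [[-0.0255,-0.004,0.051],[0,0,0]],
    [[-0.039,-0.006,0.07],[0,0,0]],
    [[-0.054,-0.009,0.088],[0,0,0]],
    [[-0.071,-0.0115,0.104],[0,0,0]],
    [[-0.089,-0.0145,0.119],[0,0,0]],
    [[-0.1075,-0.018,0.1325],[0,0,0]],
    [[-0.1275,-0.021,0.1445],[0,0,0]],
    [[-0.148,-0.025,0.1545],[0,0,0]],
    [[-0.17,-0.0285,0.163],[0,0,0]],
  ],
)

```text
time: 20.75
tool_pos: [0.6091, -0.2333, 0.2573]
tcp_rot: [-1.566, -0.134, 0.131]
wrist_force: [3.9, 3.4, 0.5]
width: 0.131
```

```bash
python3 - <<'E'
from h import *
s=bot.read_state(); print(s['time'],s['tool_pos'],s['wrist_force'],s['width'])
im,d=cams.read_camera('side'); a=cv2.resize(im[200:320,290:440,::-1],None,fx=2.5,fy=2.5)
im,d=cams.read_camera('wrist'); b=cv2.resize(im[:,:,::-1],(400,300)); cv2.imwrite('pics/s10.png',np.hstack([a,b]))
E
```

```text
20.75 [ 0.6091 -0.2333  0.2573] [3.8647 3.3546 0.5171] 0.13095992898396192
```

View pics/s10.png

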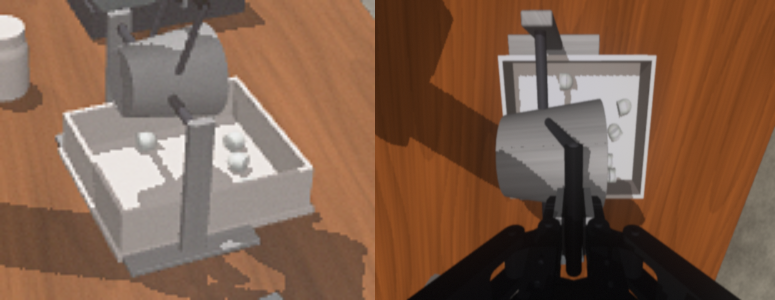

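```bash
python3 - <<'E'
from h import *
s=bot.read_state()
im,d=cams.read_camera('wrist'); cv2.imwrite('pics/s11.png',cv2.resize(im[60:280,150:480,::-1],None,fx=2.4,fy=2.4)); P=cloud('wrist',d,s)
for uv in[(310,109),(398,143),(383,176),(376,214),(381,231)]: print(P[uv[1],uv[0]])
E
```

```text
[ 0.5887 -0.1674  0.0285]
[ 0.6909 -0.1869  0.0303]
[ 0.6823 -0.2258  0.0322]
[ 0.6853 -0.2729  0.0285]
[ 0.6957 -0.2926  0.03  ]
```

View pics/s11.png

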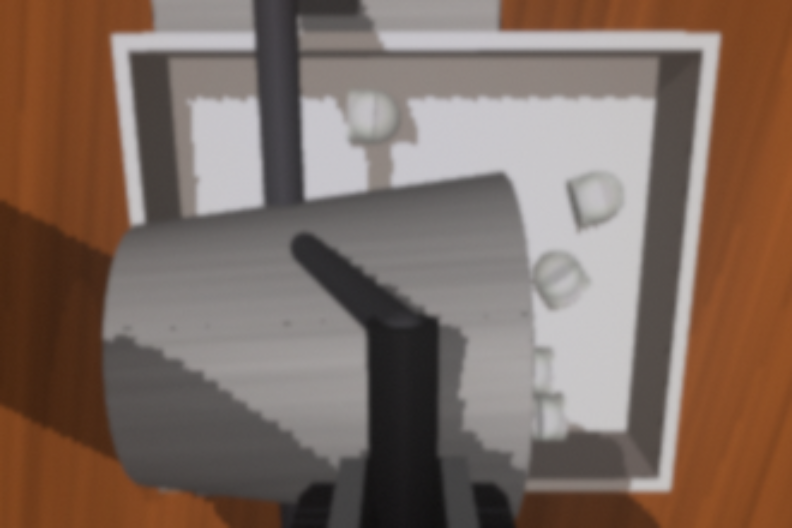

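All five caps lie in the crate, at about 0.03 m high and inside its walls. I'll swing the bucket back upright.

Request:
play_rows(
  motion=[
    [[-0.022,-0.004,0.0066],[0,0,0]],
    [[-0.045,-0.0075,0.011],[0,0,0]],
    [[-0.068,-0.0115,0.014],[0,0,0]],
    [[-0.091,-0.0155,0.015],[0,0,0]],
    [[-0.114,-0.0195,0.014],[0,0,0]],
    [[-0.137,-0.0235,0.0113],[0,0,0]],
    [[-0.16,-0.0273,0.0066],[0,0,0]],
    [[-0.182,-0.031,0],[0,0,0]],
    [[-0.2035,-0.0347,-0.0085],[0,0,0]],
    [[-0.2243,-0.0383,-0.0187],[0,0,0]],
  ],
)

```text
time: 22.15
tool_pos: [0.5185, -0.2491, 0.2479]
tcp_rot: [-1.566, -0.132, 0.132]
wrist_force: [3.1, 0.1, 0.6]
width: 0.128
```

Request:
play_rows(
  motion=[
    [[-0.02,-0.0035,-0.0118],[0,0,0]],
    [[-0.039,-0.0067,-0.0253],[0,0,0]],
    [[-0.0567,-0.0097,-0.0404],[0,0,0]],
    [[-0.073,-0.0125,-0.0568],[0,0,0]],
    [[-0.088,-0.015,-0.0746],[0,0,0]],
    [[-0.102,-0.0175,-0.0935],[0,0,0]],
    [[-0.114,-0.0195,-0.1135],[0,0,0]],
    [[-0.1245,-0.0213,-0.1345],[0,0,0]],
    [[-0.1333,-0.0228,-0.1562],[0,0,0]],
    [[-0.1402,-0.024,-0.1786],[0,0,0]],
  ],
)

```text
time: 23.4
tool_pos: [0.4646, -0.2585, 0.1794]
tcp_rot: [-1.566, -0.135, 0.129]
wrist_force: [-0.1, 5.1, 32.4]
width: 0.132
```

```bash
python3 - <<'E'
from h import *
s=bot.read_state(); print(s['time'],s['tool_pos'],hnd(0),s['wrist_force'],s['width'])
E
```

```text
23.4 [ 0.4646 -0.2585  0.1794] [ 0.4636 -0.2574  0.177 ] [-0.1164  5.0932 32.3971] 0.13152524353935158
```

The bucket is at its stop. I'll let go and retreat straight up.

Request:
play_rows(
  motion=[
    [[0,0,0.004],[0,0,0]],
    [[0,0,0.004],[0,0,0]],
    [[0,0,0.004],[0,0,0]],
    [[0,0,0.004],[0,0,0]],
    [[0,0,0.06],[0,0,0]],
    [[0,0,0.15],[0,0,0]],
    [[-0.02,0,0.3],[0,0,0]],
    [[-0.04,0,0.42],[0,0,0]],
    [[-0.04,0,0.42],[0,0,0]],
    [[-0.04,0,0.42],[0,0,0]],
  ],
  gripper=0.45,
)

```text
time: 24.65
tool_pos: [0.4468, -0.2581, 0.3445]
tcp_rot: [-1.565, -0.132, 0.132]
wrist_force: [0.3, 0.4, -0.4]
width: 0.549
```

```bash
python3 - <<'E'
from h import *
s=bot.read_state(); print(s['time'],s['tool_pos'],s['wrist_force'],s['width'])
im,d=cams.read_camera('wrist'); b=cv2.resize(im[:,:,::-1],(400,300)); P=cloud('wrist',d,s); x,y,z=P[...,0],P[...,1],P[...,2]
k=(z>.222)&(z<.24)&(abs(x-.572)<.08)&(abs(y+.24)<.08); q=P[k]; A=np.c_[q[:,:2],np.ones(len(q))]; print('rim plane',np.linalg.lstsq(A,q[:,2],rcond=None)[0],cv2.minEnclosingCircle(q[:,:2].astype(np.float32)))
k=(abs(x-.463)<.02)&(abs(y+.255)<.03)&(z>.17)&(z<.23); print('handle',P[k].mean(0),P[k].max(0))
im,d=cams.read_camera('side'); a=cv2.resize(im[140:340,250:450,::-1],(380,300),interpolation=3)
cv2.imwrite('pics/s12.png',np.hstack([a,b]))
for l in['fin_low','fin_high','dome_stack_center','jar_center','brush_grip','bucket_handle']: print(l,[(round(r['conf'],2),world('side',r['xyz'])) for r in cams.mark_of('side',l)[:2]])
E
```

```text
24.65 [ 0.4468 -0.2581  0.3445] [ 0.3312  0.4366 -0.3973] 0.5490503449305776
rim plane [-0.0167  0.0082  0.2403] ((0.5732747912406921, -0.2378191500902176), 0.05508134141564369)
handle [ 0.4632 -0.2543  0.2001] [ 0.4737 -0.2251  0.2033]
fin_low [(0.67, array([0.6043, 0.2551, 0.126 ]))]
fin_high []
dome_stack_center [(0.53, array([0.5675, 0.4656, 0.0325])), (0.22, array([0.6032, 0.2544, 0.124 ]))]
jar_center [(0.68, array([0.4248, 0.0068, 0.0475]))]
brush_grip [(0.56, array([ 0.5452, -0.4988,  0.0083]))]
bucket_handle [(0.63, array([ 0.4696, -0.2557,  0.1953])), (0.44, array([ 0.548 , -0.4982,  0.0098]))]
```

View pics/s12.png

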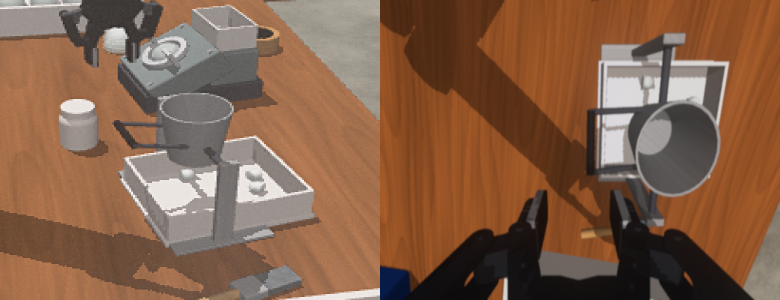

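The bucket is upright and empty: its floor is clear at (655,130), the rim tilts about 1°, and the handle is back at its starting place. The ring is still locked, the bystanders have not moved, and nothing touches the gripper. Handing in.

```bash
python3 -c "
from h import *
print(bot.finish_job())"
```

```text
the job is handed in; nothing more can be done
None
```

I turned the ring to its locked stop, tipped all five caps into the crate, swung the bucket back upright and let go of everything. The job was handed in at about 25 s; `finish_job` gives no verdict.

- **Ring:** I gripped the low fin and turned it a quarter turn clockwise. After release, depth showed the fins within about 1° of crosswise. A later side-camera detection still put the low fin at the locked place.
- **Caps:** With the bucket swung partway back, the wrist camera showed all five caps inside the crate walls. Their tops were about 30 mm above the bench, below the rim. In the last view the bucket was empty.
- **Bucket:** The handle came back to its starting place within about 1 mm, and the rim tilts about 1°, against an allowed 0.12 rad (about 7°). The arm pressed the stop with 32 N just before I let go, below the 120 N wrist limit.
- **Bystanders:** The dome stack, jar and brush read within a few millimetres of where they started.
- **Checks that fell short:** While the bucket was tipped, only three caps were visible because it hid the other two. In the last side view the high fin was not detected. No other check failed or disagreed.

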